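# Load the compression jig with a mortar cube

## Task

Make the compression jig ready for the press: set the mortar cube in the square seat of the lower platen, then lay the upper platen flat on the cube, recess up and the right way round, so that its large hole is over the large hole of the lower platen and the small over the small. Next push the thick guide pin down through the two large holes and the thin one through the two small holes, until their heads rest on the upper platen. Last of all set the domed button, dome up, in the round recess of the upper platen and leave it all standing by itself.

Things in the scene. Friction and masses are not known exactly. Their poses are not given: they have to be found in the camera images.
- lower_platen: Fixed lower steel platen, 60 (x) x 108 (y) x 24 mm, on a dark base plate 84 x 156 x 12 mm, a screw at each corner; its top is 36 mm above the worktop. In its middle a square seat 46 x 46 mm, 3 mm deep, sides along x and y: seated, the cube's underside is 33 mm above the origin. Upright holes 24 mm deep: large (16 mm wide) at y = +38, small (12 mm) at y = -38. Origin: underside centre, z up.
- upper_platen: Loose steel plate, 44 (x) x 108 (y) x 24 mm, 0.7 kg, flat below, lying recess up; grasp across the 44 mm at the middle. Through holes: 16 mm wide at y = +38, 12 mm at y = -38. Round recess in mid-top, 25.5 mm wide, 4 mm deep. Origin: centre of the underside, z up. It belongs parallel to the lower platen, +y over +y; on the cube its origin is 73 mm and its top 97 mm above the worktop.
- mortar_cube: Hardened mortar specimen, a grey 40 x 41 x 40 mm cube, 0.14 kg, standing on the worktop. Origin: centre of its underside, z up, x and y square to its sides. Grasp across two faces. Either way round will do.
- thick_pin: Aluminium guide pin standing upright in the wooden block: shank 12 mm thick, 78 mm long, with a nose tapering over 8 mm to 5 mm; above it a round head 24 mm wide, 20 mm high; 98 mm in all, 0.05 kg. Origin: centre of the tip; z along the pin to the head. Home in the large holes, its head rests on the upper platen and its tip is 17 mm deep in the lower platen.
- thin_pin: Aluminium guide pin like the thick one but slimmer: shank 8 mm thick, 78 mm long, with a nose tapering over 8 mm to 1 mm; round head 16 mm wide, 20 mm high; 98 mm in all. Origin: centre of the tip; z along the pin to the head. For the small holes; home as the thick one.
- loading_button: Small domed steel button, 22 mm in diameter: upright cylinder 18 mm high with a 5 mm dome on top (23 mm in all), standing on the worktop dome up. Origin: centre of its flat underside; z up. Seated in the recess its underside is 20 mm above the origin of the upper platen and 19 mm of it stand out.
- pin_block: Fixed brown wooden block, 44 (x) x 100 (y) x 48 mm, with two upright holes 40 mm deep: the thick pin stands in the one at y = +25 mm, the thin pin at y = -25 mm, tips 8 mm and heads from 86 to 106 mm above the worktop. Origin: centre of the underside.
- lower_big_hole (a point): Centre of the mouth of the large hole of the lower platen (36 mm above the worktop).
- upper_big_hole (a point): Centre of the upper mouth of the large hole of the upper platen (24 mm above its underside).

How it is judged (in metres and radians):
On the way, in this order (a step that is already met when the one before it is completed fails the run):
1. the cube is down in the seat of the lower platen (x of mortar_cube in the frame of lower_platen between -0.006 and 0.006 m and y of mortar_cube in the frame of lower_platen between -0.006 and 0.006 m and z of mortar_cube in the frame of lower_platen between 0.031 and 0.035 m and angle between mortar_cube's own z axis and vertical below 0.06 rad), for 0.2 s.
2. the upper platen lies flat on the cube, large hole over large hole (all of step 1 and x of upper_platen in the frame of lower_platen between -0.007 and 0.007 m and y of upper_platen in the frame of lower_platen between -0.007 and 0.007 m and z of upper_platen in the frame of lower_platen between 0.07 and 0.076 m and horizontal distance between upper_big_hole and lower_big_hole below 0.009 m and angle between upper_platen's own z axis and vertical below 0.08 rad), for 0.2 s.
3. both pins are through both platens, each in its own holes, heads on the upper platen (all of step 2 and x of thick_pin in the frame of lower_platen between -0.005 and 0.005 m and y of thick_pin in the frame of lower_platen between 0.033 and 0.043 m and z of each of thick_pin, thin_pin in the frame of lower_platen below 0.026 m and z of each of thick_pin, thin_pin in the frame of upper_platen below -0.051 m and angle between each of thick_pin, thin_pin's own z axis and vertical below 0.14 rad and x of thin_pin in the frame of lower_platen between -0.005 and 0.005 m and y of thin_pin in the frame of lower_platen between -0.043 and -0.033 m), for 0.2 s.
4. the button sits in the recess (all of step 3 and x of loading_button in the frame of upper_platen between -0.004 and 0.004 m and y of loading_button in the frame of upper_platen between -0.004 and 0.004 m and z of loading_button in the frame of upper_platen between 0.0178 and 0.0222 m and angle between loading_button's own z axis and vertical below 0.15 rad), for 0.2 s.
At the end, for the whole second after the job is handed in: Cube down in the seat of the lower platen; upper platen flat on it (7 mm, tilt under 0.08 rad), large hole over large; thick pin in the large holes, thin pin in the small (5 mm, tip 10 mm into the lower platen, head within 3 mm of the upper); button dome up in the recess (4 mm); all at rest (all of step 4 and linear speed of each of mortar_cube, upper_platen, thick_pin, thin_pin, loading_button below 0.02 m/s); the robot touches nothing.
It also fails if it takes over 128 s, if anything falls off the work surface, if the arm or the gripper's body presses on something with over 40 N, if the wrist force passes 120 N, or if a joint passes its speed limit or range.

## Robot

A 6-joint arm with a two-finger parallel gripper is mounted at the origin on a cart in front of the work surface, level with it; the furniture and walls round the work are solid. World frame = base frame: x ahead of the robot, y to its left, z up, the work surface at z = 0. Lengths are in mm, angles in rad, forces in N, time in s.
With the tool pointing down it reaches from about 325 to 875 mm from the base axis. Payload 4.4 kg.
Tool frame: the origin (TCP) lies on the centre line of the jaws, within the pads' length; the fingertips stand ahead of it and the grasp point (between the pads) lies 6 mm ahead of it (ctrl.tcp_to_tips is the z of the fingertips in the tool frame, in mm); z points along the fingers, y is the line along which they close (so a half turn about z gives the same grasp; the last joint's range is limited). The gripper opens to 85 mm and grips with 20 to 120 N. Pads are 22 mm wide; open, the fingers measure 114 mm over their backs; the gripper's body (76 mm by 85 mm) begins 54 mm behind the grasp point. The pads swing forward as they close: fully open they stand 13 mm farther back than shut.
Start: joints at [1.071, 0.207, 1.542, -0, 1.393, -0.15], TCP at [196.528, 540.374, 256.282] pointing down, gripper open.
Joint ranges: [-2.73, 2.73], [-0.86, 2.22], [0.23, 2.46], [-1.11, 4.25], [0.08, 2.63], [-2.82, 2.82]. Speed limits (rad/s): [2.79, 2.79, 3.14, 3.14, 3.14, 3.14].

## Interface

Orientations are given as a 3x3 rotation matrix whose columns are the frame's x, y, z axes.
In Python, from plant import ctrl, sensors, optics gives the robot as it stands. Calls block until the motion is done:
- ctrl.move_ptp(position, orientation): joint-space move of the TCP to a pose.
- ctrl.move_l(position, rot=None, vel=150, threshold=None): straight line of the TCP; rot=None keeps the orientation; vel is the mean speed in mm/s. With threshold (N) it stops when the force on the tool has changed by that much, and returns True; else False.
- ctrl.set_joints(angles): joint-space move.
- ctrl.gripper_to(opening, force=None): finger opening in mm; force is the grip in N (None keeps the last); returns when the fingers have stopped.
- ctrl.hold(seconds).
- ctrl.solve_ik(position, orientation): joint angles nearest the present ones, or None.
- sensors.read_state(): the state.
- optics.grab_frame(name): name is "scene" or "top" or "wrist"; returns (picture, depth): 384x512x3 uint8, red, green, blue; 384x512 float32, mm along the optical axis (not along the pixel's ray), 0 where there is no reading.
- optics.camera_params(name): a dict with "mtx" (3x3 intrinsics, pixels), "k1" (the pictures are not rectified: a ray, as slopes to the right and down, at radius r is drawn at 1 + k1 r^2 times it, then the intrinsics apply), "R" (3x3) and "t" (3): a world point X has camera coordinates R X + t; the wrist camera has in their place "T_tool_cam" (4x4, takes a point from camera to tool coordinates, whose origin is the TCP and whose axes are the flange's). Camera axes: x right, y down, z forward; pixel columns grow to the right and rows downward; lengths in mm; the calibration is good to about 2 mm. A picture is of the moment at which its call begins: read the wrist's pose just before it. camera_params takes no time and is no camera call.
A pose or a line that the arm cannot do raises ctrl.MotionError and nothing moves.
- ctrl.finish_job(): hands the job in; it is judged then, once.
The state is a dict: "t": time; "q": joint angles; "qvel": joint speeds; "tau": joint torques, N m; "eef_pos": TCP position; "eef_rot": TCP orientation; "force": force on the tool from outside, world axes, zero at the start; "wrist_torque": the same for the moment, N m; "grip_width": finger opening in mm; "grasp_force": force on a finger pad.
Only numpy, scipy, OpenCV 4.12 (cv2) and the standard library are available. Lean on these libraries where they do the work, as an engineer would, in place of code of your own. Each camera call takes 0.05 s, during which the arm holds its last target. There are 200 camera calls.

## Working session

There is one attempt and no reset: what is moved stays moved. The work goes in short steps, each a Python script; the robot and the scene stay as the last script left them, time stands still between calls to the robot, and variables do not carry over. Pictures are saved under pics/ and viewed, at most 18 in all, crops included, and the job is handed in when it is done.

```bash
ls; mkdir -p pics
python3 - <<'E'
from plant import ctrl,sensors,optics
import cv2,numpy as np
print(ctrl.tcp_to_tips, sensors.read_state())
for n in("scene","top","wrist"):
    p,d=optics.grab_frame(n); print(n,optics.camera_params(n)); cv2.imwrite(f"pics/{n}0.png",p[:,:,::-1]); np.save(f"pics/{n}0d.npy",d)
E
```

```text
pics
25.0 {'t': 0.0, 'q': array([ 1.07151875e+00,  2.07418025e-01,  1.54297538e+00,  3.79497574e-06,
        1.39352777e+00, -1.50487920e-01]), 'qvel': array([ 0.00024444, -0.00029529,  0.00081886,  0.00152648,  0.00189857,
        0.00048159]), 'tau': array([ 5.23720028e-04, -3.83027995e+01, -2.91600841e+01, -1.87087176e-04,
        1.00646960e-02, -1.36341933e-05]), 'eef_pos': array([196.16848744, 539.74029884, 255.11667615]), 'eef_rot': array([[-9.39786621e-01,  3.41759940e-01, -1.11815504e-03],
       [ 3.41761587e-01,  9.39784468e-01, -2.04248618e-03],
       [ 3.52784786e-04, -2.30164363e-03, -9.99997289e-01]]), 'force': array([-0.64036177,  0.72762146,  0.63401204]), 'wrist_torque': array([ 0.05378633,  0.01815921, -0.00497722]), 'grasp_force': 0.0, 'grip_width': 85.1435414625294}
scene {'mtx': array([[467.44085563,   0.        , 253.30476765],
       [  0.        , 467.44085563, 188.72577233],
       [  0.        ,   0.        ,   1.        ]]), 'k1': -0.10442885547032398, 'R': array([[-0.99976045, -0.01934011, -0.01024756],
       [-0.00864133,  0.77894285, -0.62703537],
   
[... 360 characters left out ...]
 [-0.99935927,  0.00474862, -0.0354753 ],
       [ 0.03564138,  0.04128648, -0.99851145]]), 't': array([125.25429138, 516.23397965, 882.24441406])}
wrist {'mtx': array([[287.76066474,   0.        , 255.56462146],
       [  0.        , 287.76066474, 188.17284729],
       [  0.        ,   0.        ,   1.        ]]), 'k1': -0.03726057632375645, 'T_tool_cam': array([[-1.00915035e-03, -9.55885098e-01, -2.93739103e-01,
         7.46704147e+01],
       [ 9.99999361e-01, -8.14919584e-04, -7.83621304e-04,
        -8.58863429e-01],
       [ 5.09678180e-04, -2.93739706e-01,  9.55885310e-01,
        -1.18499269e+02],
       [ 0.00000000e+00,  0.00000000e+00,  0.00000000e+00,
         1.00000000e+00]])}
```

View pics/top0.png

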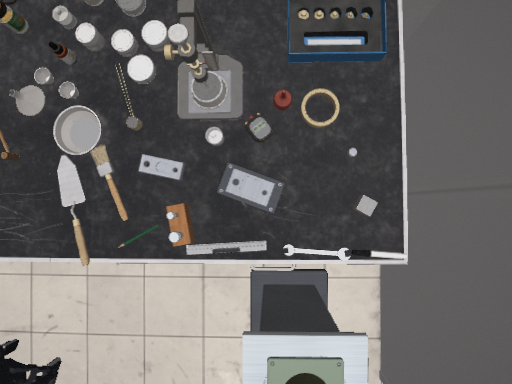

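View pics/scene0.png

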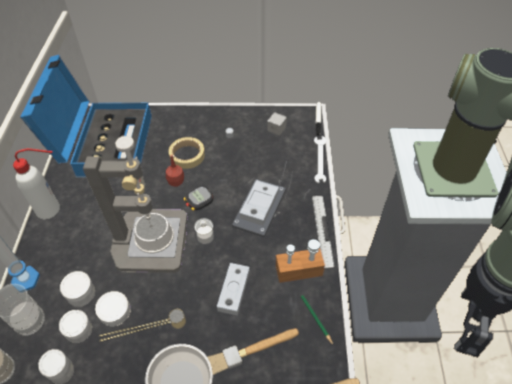

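```bash
cat > h.py <<'E'
from plant import ctrl,sensors,optics
import cv2,numpy as np
def cam(name,s=None):
    c=optics.camera_params(name)
    if name=="wrist":
        T=np.eye(4);T[:3,:3]=s["eef_rot"];T[:3,3]=s["eef_pos"];W=T@c["T_tool_cam"]
    else:
        W=np.eye(4);W[:3,:3]=c["R"].T;W[:3,3]=-c["R"].T@c["t"]
    return c,W
def ray(C,px,z):
    "pixels (n,2) to world points on plane z"
    c,W=C
    u=cv2.undistortPoints(np.array(px,float).reshape(-1,1,2),c["mtx"],np.array([c["k1"],0,0,0.])).reshape(-1,2)
    d=np.c_[u,np.ones(len(u))]@W[:3,:3].T; o=W[:3,3]
    return o+d*((z-o[2])/d[:,2])[:,None]
def pix(C,X):
    c,W=C; X=np.array(X,float).reshape(-1,3); Y=(X-W[:3,3])@W[:3,:3]
    return cv2.projectPoints(Y,np.zeros(3),np.zeros(3),c["mtx"],np.array([c["k1"],0,0,0.]))[0].reshape(-1,2)
def down(a):
    "tool down, closing axis (tool y) at world angle a"
    y=np.array([np.cos(a),np.sin(a),0]);z=np.array([0,0,-1.]);return np.c_[np.cross(y,z),y,z]
def shot(fn=None):
    ctrl.hold(.25)
    s=sensors.read_state();p,d=optics.grab_frame("wrist")
    if fn: cv2.imwrite(f"pics/{fn}.png",p[:,:,::-1])
    return cam("wrist",s),p,d
E
python3 - <<'E'
from h import *
C=cam("top")
for n,px,z in [("cube",(367,205),40),("button",(353,152),20),("upper",(161,167),24),("lower",(251,188),36),("thickhead",(174,237),106),("thinhead",(171,215),106),("upL",(146,162),24),("upR",(177,172),24),("loL",(233,182),36),("loR",(269,194),36),("mug",(214,135),30)]:
    print(n,ray(C,[px],z).round(0))
im=cv2.imread("pics/top0.png")[120:260,130:390]
cv2.imwrite("pics/crop.png",cv2.resize(im,None,fx=3,fy=3,interpolation=cv2.INTER_CUBIC))
E
```

```text
cube [[ 477. -150.   40.]]
button [[ 609. -123.   20.]]
upper [[575. 361.  24.]]
lower [[520. 132.  36.]]
thickhead [[406. 304. 106.]]
thinhead [[456. 311. 106.]]
upL [[588. 400.  24.]]
upR [[562. 320.  24.]]
loL [[535. 176.  36.]]
loR [[505.  87.  36.]]
mug [[654. 225.  30.]]
```

View pics/crop.png

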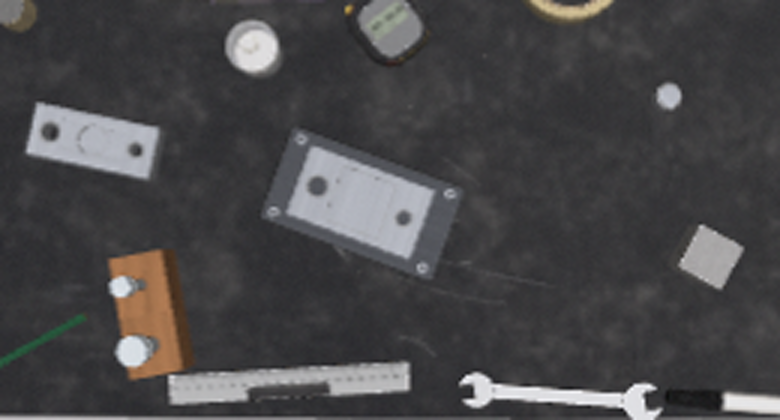

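Run:
```python
from h import *
import pickle
out={}
for n,p,a in [("ub",[505,335,230],75),("lo",[520,132,190],70),("cb",[543,-137,200],70)]:
    ctrl.move_ptp(np.array(p,float),down(np.radians(a)))
    ctrl.hold(.25); s=sensors.read_state(); im,d=optics.grab_frame("wrist")
    out[n]=(s,im,d); print(n,s["t"],s["eef_pos"].round(1))
pickle.dump(out,open("v.pkl","wb"))
m=np.vstack([np.hstack([out["ub"][1],out["lo"][1]]),np.hstack([out["cb"][1],out["cb"][1]*0])])
cv2.imwrite("pics/m1.png",cv2.resize(m[:,:,::-1],(800,600),interpolation=cv2.INTER_AREA))
```

```text
ub 1.7917 [504.3 335.9 230.1]
lo 2.9333 [520.2 133.3 190.4]
cb 4.2833 [ 543.2 -135.6  200. ]
```

View pics/m1.png

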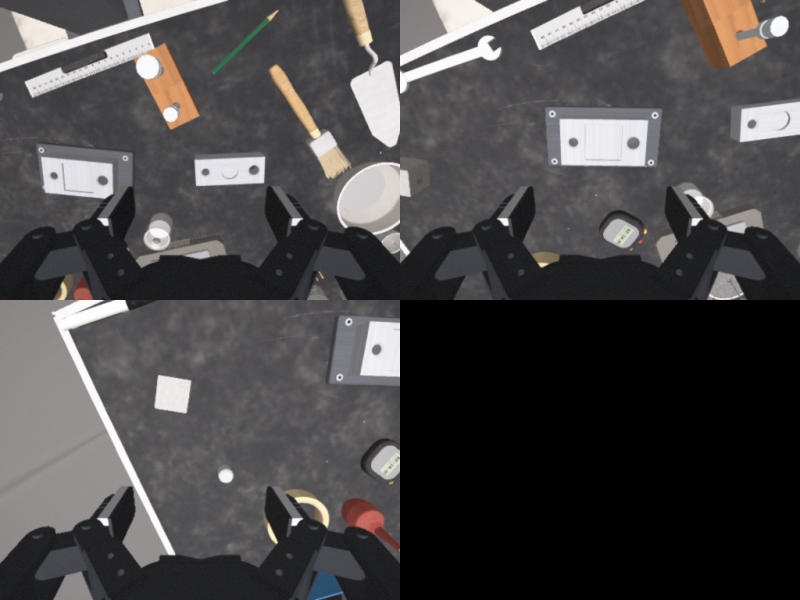

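```bash
cat >> h.py <<'E'
def blob(im,seed,thr,ch=None):
    "contour of the bright component at seed"
    g=cv2.cvtColor(im,cv2.COLOR_RGB2GRAY) if ch is None else ch
    m=cv2.morphologyEx((g>thr).astype(np.uint8),cv2.MORPH_OPEN,np.ones((3,3)))
    n,l,st,c=cv2.connectedComponentsWithStats(m,connectivity=4)
    x,y=map(int,seed); w=l[y-4:y+5,x-4:x+5]; k=np.bincount(w[w>0]).argmax()
    cs,_=cv2.findContours((l==k).astype(np.uint8),cv2.RETR_EXTERNAL,cv2.CHAIN_APPROX_NONE)
    return max(cs,key=cv2.contourArea)[:,0,:].astype(float)
def rect(C,cnt,z):
    P=ray(C,cnt,z)[:,:2]; (c,s,a)=cv2.minAreaRect(P.astype(np.float32)); a=np.radians(a)
    if s[0]>s[1]: s=s[::-1];a+=np.pi/2   # a: direction of the short side
    return np.array(c),np.array(s),a
def circ(C,cnt,z):
    P=ray(C,cnt,z)[:,:2]; c,r=cv2.minEnclosingCircle(P.astype(np.float32)); return np.array(c),2*r,P.mean(0)
E
python3 - <<'E'
from h import *
import pickle
o=pickle.load(open("v.pkl","rb"))
for k,n,seed,z,f in [("ub","upper",(270,216),24,rect),("lo","lower",(261,174),36,rect),("cb","cube",(221,120),40,rect),("cb","button",(289,225),18,circ),("ub","thick",(190,86),106,circ),("ub","thin",(219,146),106,circ)]:
    s,im,d=o[k]; C=cam("wrist",s)
    g=cv2.cvtColor(im,cv2.COLOR_RGB2GRAY)
    x,y=seed;
    for t in (110,130,150,170,190,210):
        try: print(n,t,*[np.round(v,3) for v in f(C,blob(im,seed,t),z)])
        except Exception as e: print(n,t,"x",g[y-3:y+4,x-3:x+4].mean())
crop=[o[k][1][y-50:y+50,x-65:x+65] for k,x,y in [("ub",294,216),("ub",205,115),("lo",261,174),("cb",221,120)]]
cv2.imwrite("pics/c2.png",cv2.resize(np.vstack([np.hstack(crop[:2]),np.hstack(crop[2:])])[:,:,::-1],None,fx=3,fy=3,interpolation=cv2.INTER_CUBIC))
E
```

```text
upper 110 [578.568 363.515] [ 47.075 109.607] 2.93
upper 130 [578.751 363.482] [ 45.884 109.034] 2.926
upper 150 [578.745 363.387] [ 45.133 108.664] 2.926
upper 170 [578.773 363.487] [ 44.594 108.356] 2.925
upper 190 [579.053 363.397] [ 43.844 107.751] 2.926
upper 210 [578.682 363.358] [ 42.482 107.242] 2.926
lower 110 [518.792 136.601] [ 75.599 141.058] 2.779
lower 130 [525.135 135.141] [ 62.29  110.427] 2.775
lower 150 [524.943 135.222] [ 61.242 109.303] 2.779
lower 170 [524.954 135.193] [ 60.809 108.802] 2.78
lower 190 [525.071 135.18 ] [ 60.349 108.322] 2.779
lower 210 [525.13  135.099] [ 59.752 107.766] 2.78
cube 110 [ 478.826 -148.723] [41.26  41.378] 2.637
cube 130 [ 478.903 -148.603] [40.395 40.826] 2.632
cube 150 [ 478.822 -148.924] [39.979 40.143] 2.631
cube 170 [ 478.838 -148.926] [39.739 39.859] 2.627
cube 190 [ 478.79  -148.866] [39.519 39.546] 1.056
cube 210 [ 478.871 -148.799] [39.324 39.341] 1.06
button 110 [ 610.627 -121.408] 29.766 [ 610.613 -122.047]
button 130 [ 613.365 -122.073] 23.247 [ 613.091 -121.751]
button 150 [ 613.144 -121.887] 22.295 [ 613.219 -121.94 ]
button 170 [ 613.408 -122.163] 21.796 [ 613.354 -121.984]
button 190 [ 613.637 -122.519] 21.57 [ 613.467 -122.311]
button 210 [ 613.839 -122.161] 20.968 [ 613.555 -121.988]
thick 110 [428.47  258.115] 188.102 [408.625 273.825]
thick 130 [428.47  258.115] 188.102 [408.619 273.78 ]
thick 150 [427.994 257.893] 187.253 [408.268 274.197]
thick 170 [395.077 245.861] 145.133 [393.746 255.612]
thick 190 [394.992 245.955] 144.784 [393.418 257.205]
thick 210 [407.089 305.396] 23.585 [407.013 305.489]
thin 110 [428.47  258.115] 188.102 [408.625 273.825]
thin 130 [428.47  258.115] 188.102 [408.619 273.78 ]
thin 150 [427.994 257.893] 187.253 [408.268 274.197]
thin 170 [459.71  313.085] 17.862 [459.807 313.381]
thin 190 [460.013 313.331] 16.313 [459.817 313.523]
thin 210 [460.019 313.549] 15.582 [459.989 313.584]
```

View pics/c2.png

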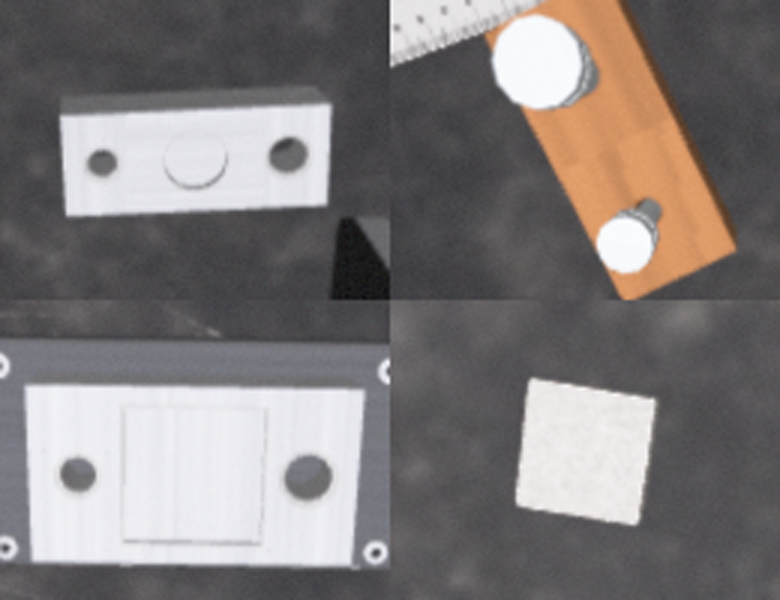

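Run:
```python
from h import *
for a in (-20,25,70,115,160):
    p=np.array([523,135,190.])
    try: ctrl.move_ptp(p,down(np.radians(a)))
    except ctrl.MotionError as e: print(a,e); continue
    ctrl.hold(.2);s0=sensors.read_state(); ctrl.hold(.3); C,im,d=shot()
    s=sensors.read_state()
    R=s["eef_rot"]; c=pix(C,[525,135,36])[0]
    print(a,round(s["t"],1),(s0["eef_pos"]-p).round(2),(s["eef_pos"]-p).round(2),np.degrees(np.arctan2(R[1,1],R[0,1])).round(2),R[:2,2].round(4),s["q"].round(2),*[np.round(v,3) for v in rect(C,blob(im,c,185),36)])
```

```text
-20 6.9 [ 0.17 -0.38  0.03] [ 0.   -0.01  0.02] -20.0 [ 0. -0.] [ 0.09  0.2   1.7  -0.    1.25  0.44] [524.213 134.417] [ 60.069 109.504] 2.78
25 8.5 [ 0.   -0.01 -0.01] [-0.   -0.01 -0.01] 25.0 [-0. -0.] [ 0.09  0.2   1.7  -0.    1.25 -0.34] [524.628 135.02 ] [ 60.074 108.017] 2.779
70 10.1 [ 0.03 -0.    0.01] [ 0.01 -0.01  0.02] 70.0 [ 0.0001 -0.    ] [ 0.09  0.2   1.7  -0.    1.25 -1.13] [525.076 135.149] [ 60.379 108.325] 2.782
115 11.7 [-0.03  0.01 -0.  ] [-0.    0.01 -0.01] 115.0 [0. 0.] [ 0.09  0.2   1.7   0.    1.25 -1.91] [525.011 135.738] [ 60.21  109.138] 2.78
160 13.2 [-0.01  0.01 -0.02] [-0.01  0.02  0.02] 160.0 [-0.  0.] [ 0.09  0.2   1.7   0.    1.25 -2.7 ] [525.01  135.949] [ 60.048 108.467] 2.78
```

```bash
cat >> h.py <<'E'
B=np.array([-.7,.1])
L=np.array([524.6,135.2]); LA=2.78-np.pi      # lower platen: centre, x-axis angle
def go(xy,z,a,vel=None,thr=None):
    p=np.array([*xy,z],float)
    if vel is None: return ctrl.move_ptp(p,down(a))
    return ctrl.move_l(p,down(a),vel=vel,threshold=thr)
def st(*m):
    s=sensors.read_state();print(*m,round(s["t"],1),s["eef_pos"].round(2),"grip",round(s["grip_width"],2),round(s["grasp_force"],1),"F",s["force"].round(1))
def unb(xy,a): R=down(a)[:2,:2]; return np.array(xy)-R@B
E
python3 - <<'E'
from h import *
xy=np.array([478.2,-148.6]);a=2.63-np.pi
go(xy,140,a); go(xy,35,a,150); ctrl.hold(.2); ctrl.gripper_to(30,50); st("grasp")
go(xy,120,a,200); go(L,130,LA); go(L,82,LA,120); ctrl.hold(.3)
C,im,d=shot("cubeover"); st("over")
E
```

```text
grasp 17.1 [ 478.59 -148.82   35.36] grip 39.64 51.9 F [0.3 0.4 1.9]
over 19.9 [524.58 135.28  82.08] grip 39.65 51.4 F [-0.3  0.4 -1.7]
```

View pics/cubeover.png

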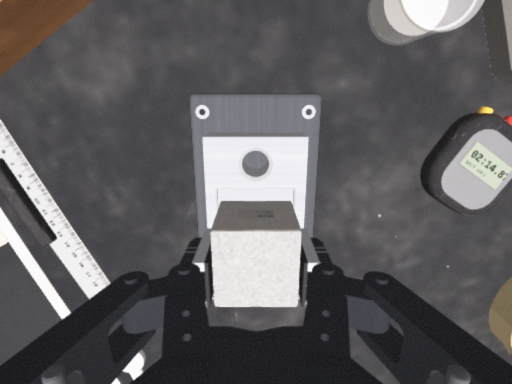

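The cube sits squarely in the jaws (columns 212–301) and is centred on the seat (217–295) and hole (256,164). I'll lower it.

Run:
```python
from h import *
print(go(L,67.5,LA,30,6)); st("down"); ctrl.hold(.2)
ctrl.gripper_to(60); st("open"); go(L,190,LA,200)
C,im,d=shot("cubein"); c=pix(C,[*L,73])[0]
print([np.round(v,3) for v in rect(C,blob(im,c,140),73)], unb(rect(C,blob(im,c,140),73)[0],LA))
ctrl.gripper_to(85)
```

```text
True
down 20.4 [524.49 135.15  68.37] grip 39.6 52.1 F [-0.6 -0.3  3.9]
open 20.9 [522.53 135.02  66.93] grip 59.96 0.0 F [ 0.8  0.5 -0.4]
[array([528.372, 141.863]), array([57.169, 97.999]), np.float64(2.779)] [528.52562258 142.55311724]
```

View pics/cubein.png

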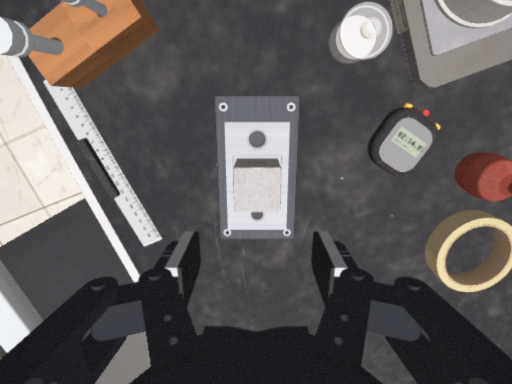

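Run:
```python
from h import *
s=sensors.read_state();C=cam("wrist",s)
P=ray(C,[(235,168),(279,167),(281,211),(236,212)],73)[:,:2]; print(unb(P.mean(0),LA)-L, np.linalg.norm(np.roll(P,1,0)-P,axis=1))
xy=np.array([578.2,363.6]);a=2.926-np.pi
go(xy,160,a); C,im,d=shot(); c=ray(C,blob(im,pix(C,[*(xy+[4,16]),24])[0],190),24)
r=rect(C,blob(im,pix(C,[*(xy+[4,16]),24])[0],185),24); xy=unb(r[0],a); a=r[2]-np.pi; print(r,xy,a)
if not np.all(np.abs(r[1]-[44,108])<2): raise SystemExit
go(xy,80,a);go(xy,31,a,100); ctrl.hold(.2); ctrl.gripper_to(36,90); st("grasp")
go(xy,150,a,150); go(L,150,LA); go(L,120,LA,100); ctrl.hold(.3)
C,im,d=shot("plover"); st("over")
```

```text
[ 2.15660259 -0.10439657] [39.60796969 36.88727337 39.62271945 39.54665401]
(array([578.168396  , 363.49661255]), array([ 43.99597168, 107.31797028]), np.float64(2.926051841293102)) [578.2204595  364.20180004] -0.2155408122966911
grasp 25.3 [578.72 364.4   31.81] grip 41.92 97.0 F [-0.1 -0.9  2.7]
over 28.2 [524.63 135.16 120.12] grip 41.65 95.6 F [ 0.1 -0.3 -8.1]
```

View pics/plover.png

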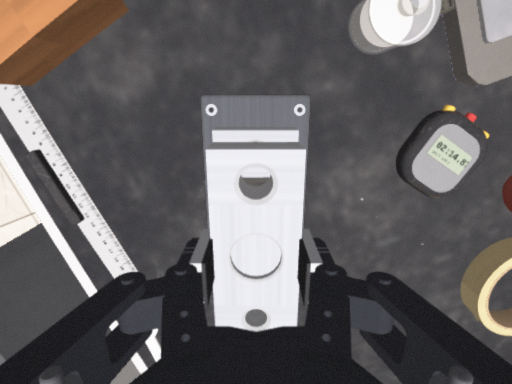

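Run:
```python
from h import *
s=sensors.read_state();C=cam("wrist",s); y=np.array([-np.sin(LA),np.cos(LA)])
for z in (113,):
    for p in [(256,149.5),(256,327),(256,255.5)]: print(p,(unb(ray(C,[p],z)[0,:2],LA)-L)@y)
print(go(L,102.5,LA,30,8)); st("down"); ctrl.hold(.2); st("held")
```

```text
(256, 149.5) 53.796611266040266
(256, 327) -42.651070394324165
(256, 255.5) 1.3037144857027376
True
down 28.7 [524.42 135.16 105.07] grip 41.93 97.2 F [-0.2 -0.3  5.5]
held 28.9 [524.39 135.14 105.07] grip 41.87 97.3 F [-0.4  0.8  5.2]
```

Run:
```python
from h import *
ctrl.gripper_to(60); st("open"); go(L,230,LA,200)
C,im,d=shot("plin"); c=pix(C,[*(L+[5,17]),97])[0]
g=cv2.cvtColor(im,cv2.COLOR_RGB2GRAY)
for t in (190,205,215,225): r=rect(C,blob(im,c,t),97); print(t,*[np.round(v,3) for v in r],unb(r[0],LA)-L,r[2]-np.pi-LA)
ctrl.gripper_to(85)
```

```text
open 29.3 [521.53 134.89 102.28] grip 60.03 0.0 F [-0.7 -0.5 -0.8]
190 [525.023 136.415] [ 47.913 111.729] 2.78 [0.57698977 1.9047835 ] 0.00012472831053722544
205 [524.045 134.115] [ 47.686 106.707] 2.778 [-0.40097654 -0.39485334] -0.0019586626102312543
215 [524.251 134.583] [ 47.352 105.631] 2.779 [-0.19504392  0.07263018] -0.0008277512533294562Traceback (most recent call last):
  File "<stdin>", line 5, in <module>
  File "h.py", line 32, in blob
    x,y=map(int,seed); w=l[y-4:y+5,x-4:x+5]; k=np.bincount(w[w>0]).argmax()
                                               ~~~~~~~~~~~~~~~~~~~~~~~~~~^^
ValueError: attempt to get argmax of an empty sequence
```

View pics/plin.png

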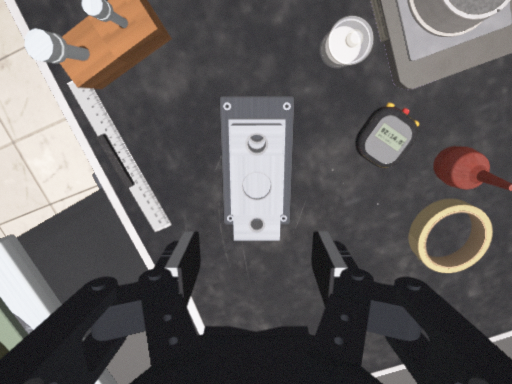

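Run:
```python
import cv2
im=cv2.imread("pics/plin.png")[112:250,215:299]
cv2.imwrite("pics/plcrop.png",cv2.resize(im,None,fx=4.3,fy=4.3,interpolation=cv2.INTER_CUBIC))
```

```text
(no output)
```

View pics/plcrop.png

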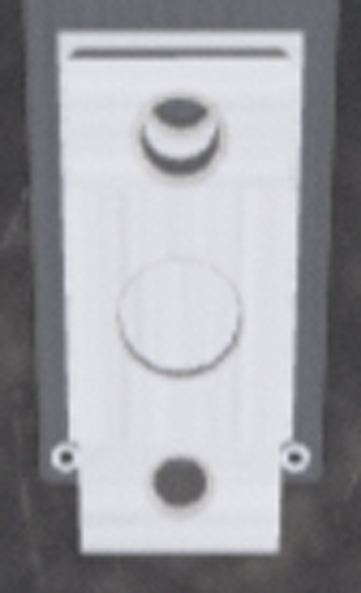

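The upper platen lies straight on the cube. In the crop, the large hole is at about (179,135), the recess at (179,317) and the small hole at (179,481).

Run:
```python
from h import *
s=sensors.read_state();C=cam("wrist",s)
Rl=np.array([[np.cos(LA),-np.sin(LA)],[np.sin(LA),np.cos(LA)]])
for n,p,z in [("big",(179.5,135),97),("rec",(179.5,317),97),("small",(179.5,481),97),("near edge",(180,553),97),("lower far edge",(180,31),36)]:
    q=np.array(p)/4.3+[215,112]-.4
    print(n,(unb(ray(C,[q],z)[0,:2],LA)-L)@Rl)
# pins, close looks with the orientation used for grasping
A=np.radians(99)
for n,xy,d0 in [("thick",[406.4,305.6],24),("thin",[459.3,313.7],16)]:
    go(xy,210,A); C,im,d=shot(n)
    for t in (205,215,225):
        try:r=circ(C,blob(im,pix(C,[*xy,106])[0],t),106);print(n,t,r,unb(r[0],A))
        except Exception as e: print(n,t,e)
st()
a,b=[cv2.imread(f"pics/{n}.png")[60:330,110:400] for n in("thick","thin")]
cv2.imwrite("pics/pins.png",np.hstack([a,b]))
```

```text
big [-0.05435294 38.37287215]
rec [-0.065177    0.02509363]
small [ -0.07478124 -37.61420663]
near edge [ 3.32046429e-02 -5.52069575e+01]
lower far edge [ 0.12025866 55.09500673]
thick 205 (array([406.5953064 , 304.54266357]), 23.933034896850586, array([406.40871645, 304.58556632])) [405.919568   304.33439061]
thick 215 (array([406.42114258, 304.64785767]), 23.69645881652832, array([406.42400415, 304.61961171])) [405.74540419 304.43958471]
thick 225 (array([406.64932251, 304.63577271]), 23.37904930114746, array([406.64175278, 304.6107489 ])) [405.97358412 304.42749975]
thin 205 (array([459.7868042, 313.6144104]), 15.514598846435547, array([459.86073449, 313.62484095])) [459.11106581 313.40613744]
thin 215 (array([459.89675903, 313.71340942]), 15.233909606933594, array([459.86840436, 313.57629033])) [459.22102064 313.50513646]
thin 225 (array([459.89526367, 313.59851074]), 15.066704750061035, array([459.75993512, 313.68688427])) [459.21952528 313.39023778]
32.8 [458.47 313.67 209.92] grip 59.62 0.0 F [-0.2 -0.3 -0.5]
```

View pics/pins.png

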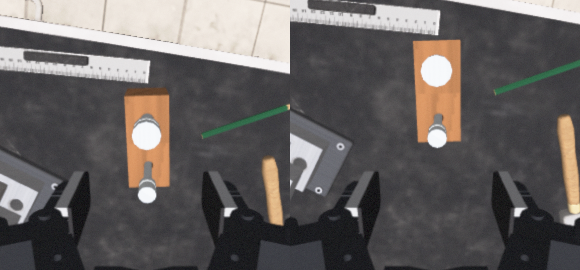

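```bash
cat >> h.py <<'E'
Y=np.array([-np.sin(LA),np.cos(LA)]);BIG=L+38.2*Y;SMALL=L-37.8*Y
E
python3 - <<'E'
from h import *
A=np.radians(9.6); xy=np.array([405.9,304.4])
ctrl.gripper_to(42); go(xy,180,A); ctrl.hold(.2); go(xy,113.5,A,80); ctrl.hold(.2); st("at")
ctrl.gripper_to(18,40); ctrl.hold(.2); st("grasp")
print(go(xy,150,A,60,15)); st(); go(xy,222,A,150)
go(BIG,222,A); ctrl.hold(.3); C,im,d=shot("thickover"); st("over"); print(pix(C,[[*BIG,97],[*BIG,117],[*BIG,190]]))
E
```

```text
at 35.9 [406.36 304.63 114.16] grip 41.98 0.0 F [ 0.1 -0.5 -0.4]
grasp 36.4 [406.38 304.61 113.95] grip 22.42 39.1 F [ 0.4 -0.2  3.1]
False
37.2 [405.31 304.17 149.8 ] grip 22.43 39.3 F [ 0.3  0.7 -0.3]
over 39.2 [538.06 171.12 222.12] grip 22.36 39.3 F [-0.3 -0.5  0. ]
[[255.9588939  187.52571546]
 [255.99990039 194.65312727]
 [256.22920386 234.56735334]]
```

View pics/thickover.png

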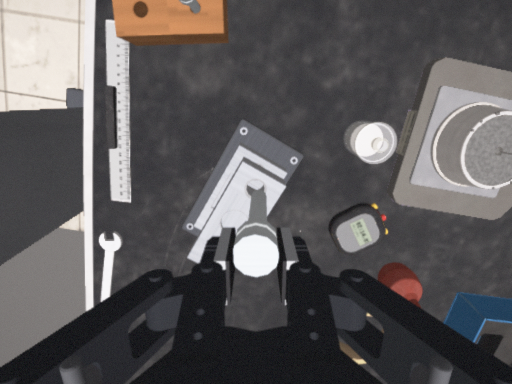

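Run:
```python
import cv2
im=cv2.imread("pics/thickover.png")[150:260,205:310]
cv2.imwrite("pics/to2.png",cv2.resize(im,None,fx=5,fy=5,interpolation=cv2.INTER_CUBIC))
```

```text
(no output)
```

View pics/to2.png

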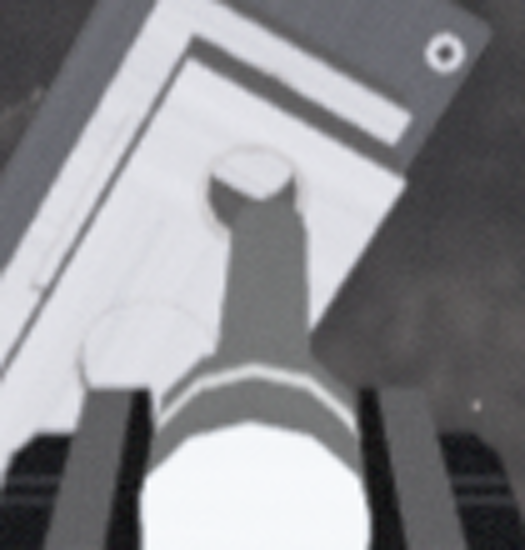

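Run:
```python
from h import *
A=np.radians(9.6);R=down(A); P=BIG-1.3*R[:2,1]-1.0*R[:2,0]
go(P,222,A,60)
for z,v in [(195,60),(165,40),(148,30),(125.5,25)]:
    h=go(P,z,A,v,8); st(z,h)
    if h: break
```

```text
195 False 40.0 [536.84 169.71 194.55] grip 22.19 39.3 F [-0.5 -0.5 -0.8]
165 False 40.9 [537.24 169.77 165.2 ] grip 22.4 39.3 F [ 0.2  0.1 -1. ]
148 False 41.6 [537.04 169.73 147.96] grip 22.38 39.3 F [-0.4 -0.4 -0. ]
125.5 False 42.7 [536.87 169.7  125.72] grip 22.37 39.6 F [-2.3 -0.2  3.1]
```

Run:
```python
from h import *
A=np.radians(9.6);R=down(A); P=BIG-1.3*R[:2,1]-1.0*R[:2,0]
go(P,125,A,20,8); ctrl.gripper_to(42); go(P,170,A,100); C,im1,d=shot("thickin"); go(P,235,A,200)
xy=np.array([459.2,313.4])
go(xy,190,A); ctrl.gripper_to(34); ctrl.hold(.2); go(xy,113.5,A,80); ctrl.hold(.2)
ctrl.gripper_to(10,40); ctrl.hold(.2); st("grasp")
print(go(xy,150,A,60,15)); st(); go(xy,235,A,150)
go(SMALL,222,A); ctrl.hold(.3); C,im,d=shot("thinover"); st("over"); print(pix(C,[[*SMALL,97],[*SMALL,116.5]]))
a=cv2.resize(im[150:260,205:310],None,fx=5,fy=5,interpolation=cv2.INTER_CUBIC)
b=np.zeros((550,270,3),np.uint8);t=im1[120:300,180:315]; b[:360]=cv2.resize(t,(270,360))
cv2.imwrite("pics/tn.png",np.hstack([a,b])[:,:,::-1])
```

```text
grasp 47.6 [459.39 313.48 113.64] grip 14.13 39.0 F [-0.1 -0.7  2.1]
False
48.4 [459.02 313.32 149.96] grip 14.29 39.0 F [-0.4 -0.2 -0.8]
over 50.6 [511.24  99.99 222.04] grip 14.23 39.0 F [ 0.3 -0.2 -0. ]
[[255.86060667 187.47565191]
 [255.8900325  194.41104089]]
```

View pics/tn.png

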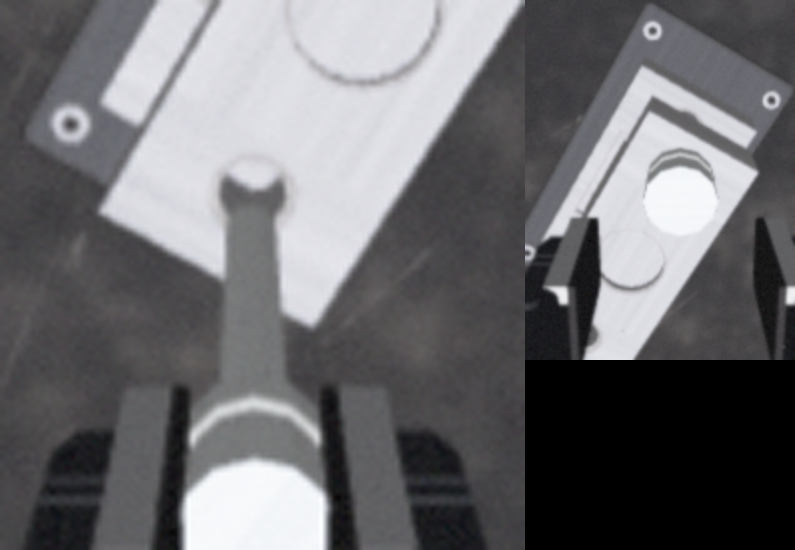

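Thick pin's head sits on the upper platen at the right. The thin pin's tip is at about (251,205) in the crop, just below the hole centre (254,191). I'll insert it with a small shift.

Run:
```python
from h import *
A=np.radians(9.6);R=down(A); P=SMALL-1.0*R[:2,0]+.3*R[:2,1]
go(P,222,A,60)
for z,v in [(195,60),(165,40),(148,30),(125,25)]:
    h=go(P,z,A,v,8); st(z,h)
    if h: break
else:
    ctrl.gripper_to(34); go(P,170,A,100); C,im1,d=shot("thinin"); go(P,240,A,200)
    s=sensors.read_state()
    go(L,230,LA); C,im,d=shot("both"); 
    cv2.imwrite("pics/both2.png",np.hstack([cv2.resize(x,None,fx=2.5,fy=2.5,interpolation=cv2.INTER_CUBIC) for x in (im1[100:300,180:320],im[70:270,180:340])])[:,:,::-1])
    for n,q in(("thick",BIG),("thin",SMALL)):
        u,v=pix(C,[*q,117])[0].astype(int); t=d[v-3:v+4,u-3:u+4]; X=C[1]
        print(n,np.median(t), ray(C,[(u,v)],117)[0], ((X[:3,:3].T@(np.array([*q,117])-X[:3,3])))[2])
        r=circ(C,blob(im,(u,v),243),117);print(r,pix(C,[*q,117]),unb(r[0],LA)-q)
```

```text
195 False 51.4 [511.48  98.91 194.6 ] grip 14.02 39.1 F [ 0.4  0.2 -0.3]
165 False 52.3 [511.91  98.9  165.2 ] grip 14.35 39.2 F [-0.  -1.   0.4]
148 False 53.0 [511.73  98.92 147.95] grip 13.89 39.2 F [-0.3  0.1 -0.9]
125 True 53.9 [511.34  98.81 125.57] grip 14.03 39.6 F [-1.3  0.7  4.4]
```

Run:
```python
from h import *
A=np.radians(9.6);R=down(A); P=SMALL-1.0*R[:2,0]+.3*R[:2,1]
ctrl.gripper_to(34); go(P,170,A,100); C,im1,d=shot("thinin"); go(P,240,A,200)
go(L,230,LA); C,im,d=shot("both"); 
cv2.imwrite("pics/both2.png",np.hstack([cv2.resize(x,None,fx=2.5,fy=2.5,interpolation=cv2.INTER_CUBIC) for x in (im1[100:300,180:320],im[70:270,180:340])])[:,:,::-1])
for n,q in(("thick",BIG),("thin",SMALL)):
    u,v=pix(C,[*q,117])[0].astype(int); t=d[v-3:v+4,u-3:u+4]; W=C[1]
    print(n,"depth",np.median(t),"expected",(W[:3,:3].T@(np.array([*q,117])-W[:3,3]))[2])
u,v=pix(C,[*L,93])[0].astype(int); print("recess",np.median(d[v-2:v+3,u-2:u+3]),(W[:3,:3].T@(np.array([*L,93])-W[:3,3]))[2])
```

```text
thick depth 230.21503 expected 231.64838030861657
thin depth 252.54727 expected 253.98834257558454
recess 264.52185 265.81687300593325
```

View pics/both2.png

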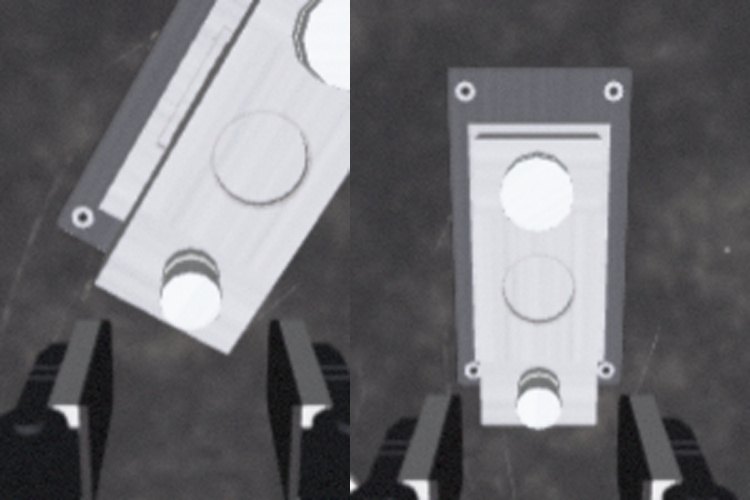

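Run:
```python
from h import *
s=sensors.read_state();C=cam("wrist",s)
q=np.array([538.5-350,288.5])/2.5+[180,70]-.3; rec=unb(ray(C,[q],97)[0,:2],LA); print("rec",rec,rec-L)
xy=np.array([612.8,-121.9]); ctrl.gripper_to(50)
go(xy,151,LA); C,im,d=shot("btn")
u=pix(C,[*xy,18])[0]
for t in (150,170,190): r=circ(C,blob(im,u,t),18); print(t,r,unb(r[0],LA))
cv2.imwrite("pics/b2.png",cv2.resize(im[int(u[1])-40:int(u[1])+40,int(u[0])-40:int(u[0])+40],None,fx=6,fy=6,interpolation=cv2.INTER_CUBIC)[:,:,::-1])
```

```text
rec [524.44743651 135.25215983] [-0.15256349  0.05215983]
150 (array([ 612.98248291, -121.83135223]), 22.083742141723633, array([ 613.01947628, -121.87126066])) [ 613.13658449 -121.14124159]
170 (array([ 613.01593018, -121.91766357]), 21.285415649414062, array([ 613.030684  , -121.84762519])) [ 613.17003176 -121.22755293]
190 (array([ 612.86346436, -122.05344391]), 20.799528121948242, array([ 612.87281368, -121.96227173])) [ 613.01756594 -121.36333326]
```

View pics/b2.png

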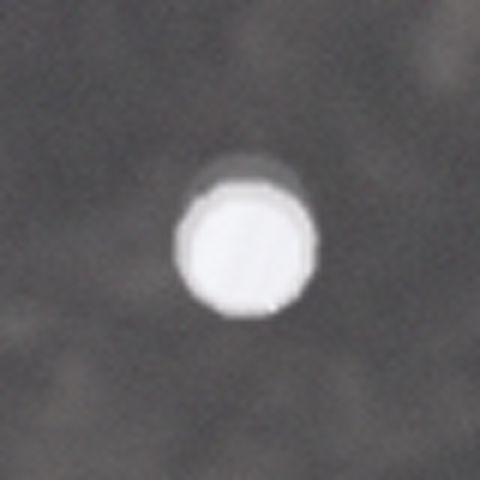

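Run:
```python
from h import *
xy=np.array([613.05,-121.35]); rec=np.array([524.5,135.2])
go(xy,32,LA,80); ctrl.hold(.5); st("at"); ctrl.gripper_to(14,40); ctrl.hold(.2); st("grasp")
go(xy,190,LA,150); go(rec,190,LA); go(rec,133,LA,80); ctrl.hold(.5); C,im,d=shot("bover"); st("over")
print(pix(C,[[*rec,97],[*rec,119]]))
cv2.imwrite("pics/b3.png",cv2.resize(im[90:330,150:360],None,fx=2.5,fy=2.5,interpolation=cv2.INTER_CUBIC)[:,:,::-1])
```

```text
at 60.4 [ 613.03 -121.34   32.  ] grip 49.96 0.0 F [ 0.7 -0.4 -0.3]
grasp 61.0 [ 613.22 -121.41   32.17] grip 19.83 39.2 F [0.2 0.7 1.6]
over 64.9 [524.47 135.21 132.95] grip 19.87 39.1 F [ 0.1  0.9 -0.5]
[[255.30018779 231.17562241]
 [255.28047558 249.73957845]]
```

View pics/b3.png

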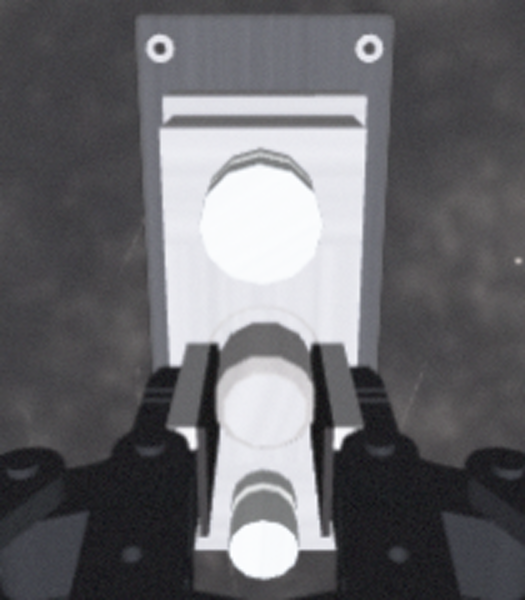

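The button (crop columns 216–313) is centred over the recess rim (208–320), clear of both pin heads. I'll lower it.

Run:
```python
from h import *
rec=np.array([524.5,135.2])
print(go(rec,124.5,LA,20,5)); st("down"); ctrl.hold(.2); st()
```

```text
True
down 65.3 [524.52 135.19 125.46] grip 19.91 39.6 F [-0.3 -0.2  4.6]
65.5 [524.51 135.19 125.44] grip 19.68 39.6 F [ 0.3 -0.7  5.6]
```

Run:
```python
from h import *
rec=np.array([524.5,135.2])
ctrl.gripper_to(40); go(rec,170,LA,80); go(rec,230,LA,150); C,im,d=shot("fin"); st()
W=C[1]
for n,X in [("button",[*L,116]),("thick",[*BIG,117]),("thin",[*SMALL,117])]:
    u,v=pix(C,X)[0].astype(int); print(n,np.median(d[v-1:v+2,u-1:u+2])-(W[:3,:3].T@(np.array(X)-W[:3,3]))[2])
a=cv2.resize(im[80:270,180:330],None,fx=2.6,fy=2.6,interpolation=cv2.INTER_CUBIC)
p,_=optics.grab_frame("scene"); b=cv2.resize(p[150:280,205:305],(380,494),interpolation=cv2.INTER_CUBIC)
cv2.imwrite("pics/fin2.png",np.hstack([a[:494],b])[:,:,::-1])
```

```text
67.4 [523.85 135.13 228.77] grip 39.89 0.0 F [ 0.2 -0.1  0.4]
button -1.7824814721243456
thick -1.5629375345736776
thin -1.174402729978226
```

View pics/fin2.png

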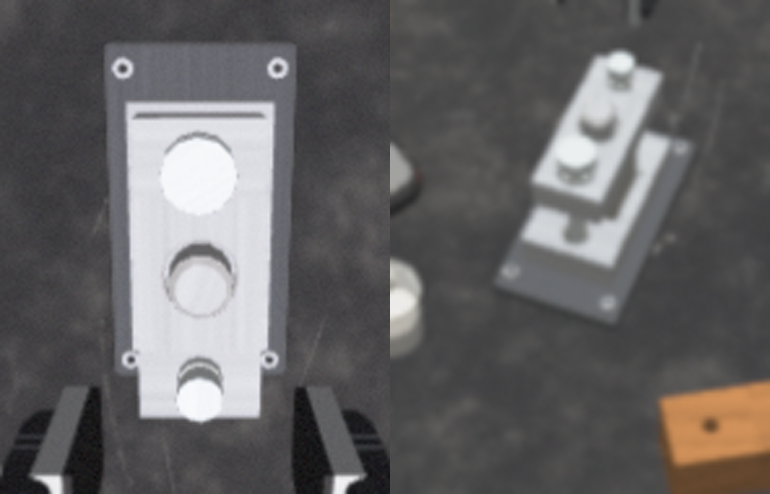

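The jig stands complete: both pin heads are down, the button sits in the recess (left panel, 200,285), and the gripper is clear.

```bash
python3 -c "
from plant import ctrl
ctrl.hold(.5); print(ctrl.finish_job())"
```

```text
the job is handed in; nothing more can be done
None
```

The jig is assembled and handed in after about 68 s of robot time: cube in its seat, upper platen on it large hole over large, both pins home and the button dome up in the recess; the final images confirmed this, but no verdict came back.

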